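Shift the ring polisher into third

TASK

Put the ring polisher into third gear: with the outside of your closed fingers push its gear lever, which starts somewhere in the left-hand channel of the H gate, to the middle, across to the right, and then forward (away from you) until it is fully home at the end of the far right slot, and leave it there. Only push the lever: never grip it, do not force it hard, and do not let it run into the near right slot. Leave the ceramic ring, jar, brush and rubbing stone as they stand.

Things in the scene. Friction and masses are not known exactly. Their poses are not given: they have to be found in the camera images.
- gearbox: green gearbox bolted to the bench, bare aluminium gate plate on top; 170 (x) by 150 (y) mm, 100 mm high, foot flange 200 by 180 by 8 mm. It never moves. Origin: centre of its underside, right below the middle of the gate. Its x axis points forward (away from the operator), y left, z up; it may stand turned by up to 20 degrees.
- gate (a point): middle of the H gate, on the plate's top, 100 mm up; axes as the gearbox. Two channels along x, 16 mm wide, at y = +18 (left) and -18 mm (right), x = -30 to +30; an 18 mm wide cross passage at x = 0 joins them. Between them two solid tongues 20 mm wide with round noses. Slots: 1st far left, 2nd near left, 3rd far right, 4th near right, marked by 1, 2, 3, 4 rivet heads beyond their ends.
- third (a point): where the axis of the lever's stem crosses the plate's top when it is home in the third (far right) slot: 24 mm forward and 18 mm (15 to 21) right of the gate's middle
- motor (a point): middle of the grey motor fixed behind the gearbox, 50 mm above the bench: a lying cylinder up to 96 mm across, reaching from 85 to 235 mm forward of the gearbox's origin
- drum (a point): middle of the cork drum on the gearbox's left side, 60 mm above the bench: 100 mm across, 50 mm wide (along y), 130 mm left of the gearbox's origin; its top is 110 mm above the bench. It does not turn.
- knob: black ball, 40 mm across, on the gear lever; origin: the ball's centre; z up along the lever. Includes the 10 mm steel stem and an 18 mm collar under the ball. The lever tilts about a pivot on the gearbox's z axis, 30 mm above the bench, 180 mm below the ball's centre, which is thus 210 mm high upright, about 195 mm in a slot end. It is stiff (2.5 N at the ball) and stays where left; no springs.
- stem (a point): point on the axis of the lever's stem, 40 mm below the ball's centre
- select (a joint): sideways tilt of the lever, rad: 0 upright, positive to the right (-y of the gearbox). About -0.21 to -0.29 in the left channel, +0.21 to +0.29 in the right one; stops at -0.29 and +0.29.
- shift (a joint): fore and aft tilt of the lever, rad: 0 upright, positive forward (+x of the gearbox). The lever can cross between the channels only while this is within about -0.055 to +0.055; firm stops at -0.33 (end of the near slots) and +0.33 (end of the far slots).
- ring: loose white ceramic ring lying flat, 140 mm outside, 100 mm inside, 22 mm high; origin: centre of its underside. Leave alone.
- jar: loose closed jar with a steel cap, 64 mm in diameter, 85 mm high; origin: centre of its underside. Leave alone.
- brush: loose hand brush lying flat along its x axis, 190 mm long, 20 mm high, 42 mm wide at the bristle end; origin: on its underside near its middle. Leave alone.
- stone: loose reddish rubbing stone, 150 by 50 by 25 mm, long along its x; origin: centre of its underside. Leave alone.

How it is judged:
By the outcome, as a careful person would: the job done as asked, in the order asked, and still so for the second after the job is handed in, with the robot touching nothing.
It also fails if it takes over 59 s, if anything falls off the work surface, if the arm or the gripper's body presses on something with over 40 N, if the wrist force passes 120 N, or if a joint passes its speed limit or range.

ROBOT

A 6-joint arm with a two-finger parallel gripper is mounted at the origin on the work surface. World frame = base frame: x ahead of the robot, y to its left, z up, the work surface at z = 0. Lengths are in m, angles in rad, forces in N, time in s.
With the tool pointing down it reaches from about 0.3 to 0.825 m from the base axis. Payload 5.4 kg.
Tool frame: the origin (TCP) lies at the very end of the fingers, on their centre line; the grasp point (between the pads) lies 19 mm behind it; z points along the fingers, y is the line along which they close (so a half turn about z gives the same grasp; the last joint's range is limited). The gripper opens to 92 mm and grips with 3 to 60 N. Pads are 20 mm wide; open, the fingers measure 128 mm over their backs; the gripper's body (75 mm by 189 mm) begins 69 mm behind the grasp point.
Start: joints at [-1.482, 0.158, 1.597, -0, 1.386, -0.21], TCP at [0.169, -0.55, 0.215] pointing down, gripper open.
Joint ranges: [-2.91, 2.91], [-0.94, 2.29], [0.18, 2.7], [-1.29, 4.43], [0.17, 2.64], [-3, 3]. Speed limits (rad/s): [2.57, 2.57, 3.14, 3.14, 3.14, 3.14].

INTERFACE

Orientations are given as a 3x3 rotation matrix whose columns are the frame's x, y, z axes.
In Python, from bench import state, get_image, camera_model, hand_in, look_for, outline_of, pinpoint gives the robot as it stands.
- The arm moves only by the tool drive_tool, never from a script. Its arguments are lists of equal length, an entry for each row: "slide": the shift along the tool's x, y, z in units of 60 mm (1.0 is 60 mm), a list of three; "turn": the turn, a rotation vector about the tool's x, y, z in units of 6 degrees (1.0 is 6 degrees), a list of three; "claw": the closure, from 0 (fully open) to 1 (shut). In form: {"slide": [[x, y, z], ...], "turn": [[wx, wy, wz], ...], "claw": [claw, ...]}. A call has 1 to 8 rows; each row shifts and turns the commanded pose from where the row before left it, along the tool's axes as they then stand; what a row does not reach is not made up. A row lasts 1/8 s, in which the tool goes at most 62.5 mm and 10.7 degrees, less where a joint would pass 70% of its speed; a pose out of reach is approached as far as the arm can. A call is refused whole if a number of a shift passes 1 or a number of a turn 1, either way. A call with a gripper value outside its range is refused whole. The fingers move at their own pace and stop on an object; "squeeze" is the grip in N (left out, the last holds). Time passes only in rows, so rows that do not move let the fingers close. It gives the time, the measured TCP pose, the force, the opening and the grip force at its end, in the units of the state.
- state(): the state, without advancing time (a new reading comes with each control period).
- get_image(name): name is "scene" or "top"; returns the picture (384x512x3 uint8, red, green, blue); there is no depth.
- camera_model(name): a dict with "intrinsics" (3x3 intrinsics, pixels), "pose" (4x4, takes a point from camera to world coordinates). Camera axes: x right, y down, z forward; pixel columns grow to the right and rows downward; lengths in m; the calibration is good to about 2 mm. A picture is of the moment at which its call begins. camera_model takes no time and is no camera call.
- hand_in(): hands the job in; it is judged then, once.
Trained networks look in the newest picture that a camera, given by its name, has taken for a name from the list of things; names that differ only in an ending like _2 or _b are one class to them, and where a whole thing is asked for, a point or a joint stands for the part that bears it (a point fixed in the world has none). Each returns a list of dicts, best first, with "confidence" (0 to 1); they miss things now and then, are a little off and sometimes report something else, mostly with a low value. They report only what shows in the picture. A call takes as long as a camera call.
- look_for(camera, thing): "at" ([x, y, z] in m, in world coordinates, good to about 4 mm: the middle of the surface that is visible of it).
- outline_of(camera, thing): "pixels" (384x512 bool, what is visible of it).
- pinpoint(camera, thing): "at" ([x, y, z] in m, in world coordinates, good to about 4 mm: a listed point, or the origin of a listed thing).
The state is a dict: "t": time; "joints": joint angles; "qvel": joint speeds; "joint_torque": joint torques, N m; "position": TCP position; "orientation": TCP orientation; "ft_force": force on the tool from outside, world axes, zero at the start; "torque": the same for the moment, N m; "width": opening from 0.0 (shut) to 1.0 (fully open); "grasp_force": force on a finger pad.
Only numpy, scipy, OpenCV 4.12 (cv2) and the standard library are available. Lean on these libraries where they do the work, as an engineer would, in place of code of your own. Each camera call takes 0.05 s, during which the arm holds its last target. There are 200 camera calls.

## Working session

There is one attempt and no reset: what is moved stays moved. The work goes in short steps, Python scripts to look and compute and a tool call to move; the robot and the scene stay as the last step left them, time stands still between calls to the robot, and variables do not carry over. Pictures are saved under pics/ and viewed, at most 10 in all, crops included, and the job is handed in when it is done.

Besides the shell and the picture viewer there is one more tool, called after ">>>" by a JSON object that holds its "api" and its "payload". drive_tool: Moves the arm, as the interface text tells. Its arguments: {"type":"object","properties":{"slide":{"type":"array"},"turn":{"type":"array"},"claw":{"type":"array"},"squeeze":{"type":"number"}},"required":["slide","turn","claw"]}

```bash
mkdir -p pics
cat > h.py <<'E'
import numpy as np,cv2
from bench import *
np.set_printoptions(precision=4,suppress=True)
def save(n,f,crop=None,s=1):
    im=get_image(n)[:,:,::-1]
    if crop: im=im[crop[1]:crop[3],crop[0]:crop[2]]
    cv2.imwrite(f,cv2.resize(im,None,fx=s,fy=s,interpolation=cv2.INTER_CUBIC))
def proj(n,p):
    m=camera_model(n);T=np.linalg.inv(np.array(m['pose']));c=T[:3,:3]@np.array(p)+T[:3,3];u=np.array(m['intrinsics'])@c;return u[:2]/u[2]
E
python3 - <<'E'
from h import *
for n in('scene','top'):
    save(n,f'pics/{n}0.png',s=1.5)
    for t in('gearbox','gate','third','knob','stem','motor','drum'):
        r=pinpoint(n,t)
        for d in r[:2]: print(n,t,np.array(d['at']),round(d['confidence'],2),proj(n,d['at']))
s=state();print(s['t'],s['position'],s['orientation'],s['ft_force'])
E
```

```text
scene gearbox [ 0.5678 -0.0292  0.0004] 0.62 [241.7797 252.53  ]
scene gate [ 0.5081 -0.      0.1977] 0.62 [230.9396 178.2321]
scene third [ 0.5652 -0.0279  0.1022] 0.68 [239.7759 223.8392]
scene third [ 0.5914 -0.0339  0.0991] 0.6 [245.1898 231.4068]
scene knob [ 0.7466 -0.1627 -0.0006] 0.63 [250.9025 327.2861]
scene knob [ 0.5069 -0.0013  0.1984] 0.56 [230.193  178.0244]
scene stem [ 0.5225 -0.0015  0.1656] 0.8 [235.0662 191.3058]
scene motor [0.715  0.0241 0.0475] 0.71 [298.1731 260.4664]
scene drum [0.5225 0.0948 0.0605] 0.84 [263.7622 204.3962]
top gearbox [ 0.5661 -0.0232  0.0011] 0.96 [292.2954 199.4483]
top gate [ 0.5657 -0.0234  0.1031] 0.89 [296.053  196.0352]
top third [ 0.5907 -0.0352  0.1031] 0.71 [300.1077 186.57  ]
top third [0.7193 0.0237 0.0477] 0.49 [275.3486 144.8983]
top knob [0.5124 0.0057 0.1965] 0.8 [288.8964 214.6366]
top stem [ 0.5238 -0.0023  0.1646] 0.53 [290.841  210.5889]
top motor [0.718  0.0238 0.0482] 0.88 [275.3375 145.3039]
top drum [0.5208 0.0965 0.0593] 0.92 [251.6389 215.0771]
0.8 [ 0.1693 -0.5495  0.2146] [[ 0.9557  0.2944 -0.    ]
 [ 0.2944 -0.9557 -0.    ]
 [-0.      0.     -1.    ]] [-0.378  -0.2165  0.5819]
```

View pics/scene0.png

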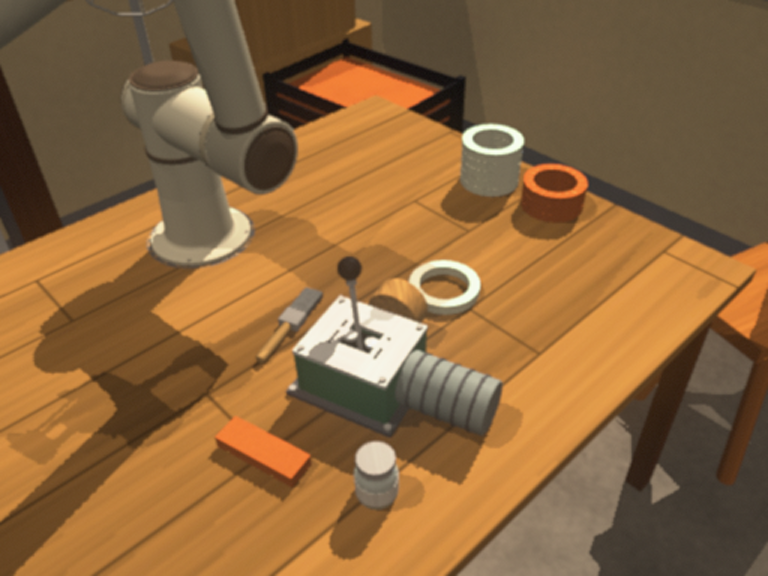

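View pics/top0.png

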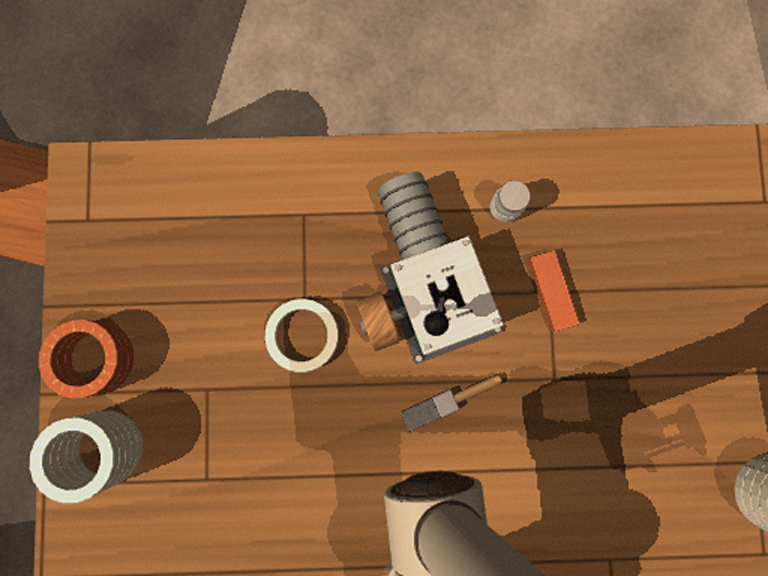

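The lever stands in the near left (2nd) slot, with the ball at about (435,323) in the enlarged top view, or about (-42,+45) mm in gate axes. The gearbox is yawed about 18°, close to the tool's present yaw. I'm going above the near side of the ball with the fingers closed.

>>> {"api": "drive_tool", "payload": {"slide": [[0.61,-0.58,-0.1],[0.61,-0.58,-0.1],[0.61,-0.58,-0.1],[0.61,-0.58,-0.1],[0.61,-0.58,-0.1],[0.61,-0.58,-0.1],[0.61,-0.58,-0.1],[0.61,-0.58,-0.1]], "turn": [[0,0,-0.2],[0,0,0],[0,0,0],[0,0,0],[0,0,0],[0,0,0],[0,0,0],[0,0,0]], "claw": [1,1,1,1,1,1,1,1]}}

```text
t: 1.8
position: [0.3612, -0.1923, 0.2631]
orientation: [[0.949, 0.314, 0.001], [0.314, -0.949, -0.001], [0.001, 0.001, -1.0]]
ft_force: [0.4, -0.5, 0.8]
width: 0.153
grasp_force: 0.0
```

>>> {"api": "drive_tool", "payload": {"slide": [[0.61,-0.58,0],[0.61,-0.58,0],[0.61,-0.58,0],[0.4,-0.5,0],[0,0,0]], "turn": [[0,0,0],[0,0,0],[0,0,0],[0,0,0],[0,0,0]], "claw": [1,1,1,1,1]}}

```text
t: 2.42
position: [0.4457, -0.0222, 0.2626]
orientation: [[0.948, 0.318, -0.0], [0.318, -0.948, 0.0], [0.0, -0.0, -1.0]]
ft_force: [0.2, 0.7, -0.6]
width: 0.006
grasp_force: 0.0
```

```bash
cat >> h.py <<'E'
G=np.array([.565,-.0245,0]);a=np.radians(18.3)
R=np.array([[np.cos(a),-np.sin(a),0],[np.sin(a),np.cos(a),0],[0,0,1]])
def uv(p): return R.T@(np.array(p)-G)*1000
def rep(nets=True):
    s=state();O=np.array(s['orientation']);print('t',round(s['t'],2),'tcp uv',uv(s['position']),'yaw',np.degrees(np.arctan2(O[1,0],O[0,0])),'z',O[:,2],'F',R.T@np.array(s['ft_force']),'w',s['width'])
    if nets:
      for n in('scene','top'):
        get_image(n)
        for t in('knob','stem','gate'):
            for d in pinpoint(n,t)[:1]: print(n,t,uv(d['at']),round(d['confidence'],2))
E
python3 -c "
from h import *
rep()"
```

```text
t 2.42 tcp uv [-112.5269   39.653   262.6269] yaw 18.56082690018542 z [-0.      0.0003 -1.    ] F [ 0.4215  0.5861 -0.6292] w 0.005966216546719394
scene knob [-46.9642  42.0743 198.7   ] 0.62
scene stem [-33.6633  33.8837 162.5   ] 0.58
scene gate [ -0.4015  -4.0803 101.3   ] 0.56
top knob [-42.4189  45.6268 198.1   ] 0.54
top stem [-32.5487  30.5659 162.    ] 0.49
top gate [  2.6262  -0.6579 104.2   ] 0.97
```

>>> {"api": "drive_tool", "payload": {"slide": [[0,-0.07,0.7],[0,0,0.7],[0.4,0,0],[0.2,0,0],[0.2,0,0],[0.2,0,0],[0.1,0,0],[0,0,0]], "turn": [[0,0,0],[0,0,0],[0,0,0],[0,0,0],[0,0,0],[0,0,0],[0,0,0],[0,0,0]], "claw": [1,1,1,1,1,1,1,1]}}

```text
t: 3.82
position: [0.5072, 0.0007, 0.1788]
orientation: [[0.949, 0.315, 0.0], [0.315, -0.949, -0.0], [0.0, 0.0, -1.0]]
ft_force: [-1.9, -0.3, 2.0]
width: 0.002
grasp_force: 0.9
```

```bash
python3 -c "
from h import *
rep()
save('top','pics/top1.png',(240,140,360,260),5)"
```

```text
t 3.83 tcp uv [-47.0107  42.0701 178.7723] yaw 18.334909493483813 z [ 0.0005 -0.0002 -1.    ] F [-1.9376  0.3213  1.9734] w 0.002277161211066945
scene knob [-15.6876  41.4206 202.4   ] 0.73
scene stem [-12.5695  33.3325 166.7   ] 0.83
scene gate [ -3.3791  -1.937  102.2   ] 0.96
```

View pics/top1.png

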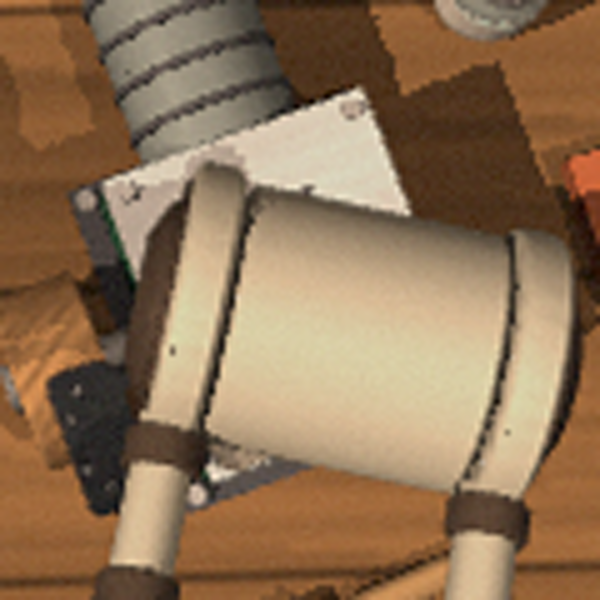

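The arm blocks the top view, but the scene camera still shows the ball about 30 mm ahead of the TCP, as expected. I'll push the last 18 mm to the middle, then back off and rise.

>>> {"api": "drive_tool", "payload": {"slide": [[0.15,0,0],[0.15,0,0],[0,0,0],[-0.4,0,0],[-0.3,0,-0.7],[0,0,-0.8],[0,0,0]], "turn": [[0,0,0],[0,0,0],[0,0,0],[0,0,0],[0,0,0],[0,0,0],[0,0,0]], "claw": [1,1,1,1,1,1,1]}}

```text
t: 5.15
position: [0.4867, -0.0074, 0.2731]
orientation: [[0.949, 0.314, 0.01], [0.314, -0.949, -0.002], [0.008, 0.005, -1.0]]
ft_force: [-0.1, -0.5, 0.4]
width: 0.002
grasp_force: 0.0
```

```bash
python3 -c "
from h import *
rep()
save('scene','pics/s2.png',(180,150,300,270),5)"
```

```text
t 5.15 tcp uv [-69.0145  40.8431 273.1142] yaw 18.321470841489916 z [ 0.0096 -0.002  -1.    ] F [-0.268  -0.4801  0.4041] w 0.0016726930471086408
scene knob [ -0.4452  41.33   205.6   ] 0.83
scene stem [ -0.1432  33.9626 165.    ] 0.88
scene gate [ -0.3073  -3.7955 102.7   ] 0.87
top knob [  1.2219  45.0971 205.    ] 0.41
top gate [  0.5069  -0.3783 100.7   ] 0.78
```

View pics/s2.png

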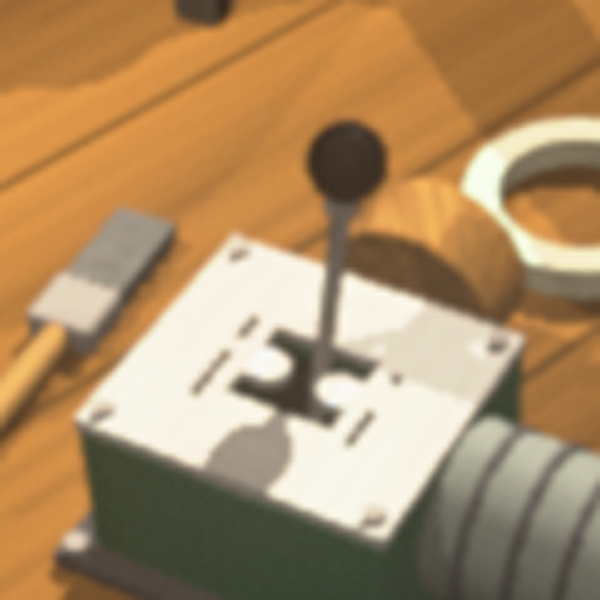

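The ball is in the middle of the fore-aft range, at about (0,+44) mm (ball at (346,162) in the crop), still in the left channel. Next I go round to its left side.

>>> {"api": "drive_tool", "payload": {"slide": [[0.3,-0.4,0],[0.4,-0.4,0],[0.47,-0.3,0],[0,0,0.5],[0,0,0.5],[0,0,0.55],[0,0,0]], "turn": [[0,0,0],[0,0,0],[0,0,0],[0,0,0],[0,0,0],[0,0,0],[0,0,0]], "claw": [1,1,1,1,1,1,1]}}

```text
t: 6.48
position: [0.5275, 0.0781, 0.1726]
orientation: [[0.949, 0.314, -0.007], [0.314, -0.949, 0.001], [-0.006, -0.003, -1.0]]
ft_force: [0.1, 0.2, -0.4]
width: 0.002
grasp_force: 0.0
```

```bash
python3 -c "
from h import *
rep()"
```

```text
t 6.47 tcp uv [ -3.38   109.1429 172.5707] yaw 18.321602923617693 z [-0.0067  0.0006 -1.    ] F [ 0.201   0.1821 -0.3555] w 0.0017295429615226698
scene knob [ -0.4751  40.6026 203.3   ] 0.56
scene stem [  1.4977  35.4211 167.    ] 0.73
scene gate [  0.2003  -4.49   103.4   ] 0.75
top knob [-194.1846   48.8427    0.8   ] 0.53
top gate [ 124.3727 -187.958    -0.1   ] 0.68
```

>>> {"api": "drive_tool", "payload": {"slide": [[0.04,0.3,-0.06],[0,0.2,0],[0,0.15,0],[0,0.15,0],[0,0.15,0],[0,0.15,0],[0,0,0]], "turn": [[0,0,0],[0,0,0],[0,0,0],[0,0,0],[0,0,0],[0,0,0],[0,0,0]], "claw": [1,1,1,1,1,1,1]}}

```text
t: 7.75
position: [0.553, 0.0152, 0.179]
orientation: [[0.95, 0.314, -0.0], [0.314, -0.95, -0.0], [-0.0, 0.0, -1.0]]
ft_force: [-1.0, 1.6, 1.0]
width: 0.005
grasp_force: 0.8
```

```bash
python3 -c "
from h import *
rep()"
```

```text
t 7.75 tcp uv [  1.0281  41.4634 178.9894] yaw 18.273322861300883 z [-0.0002 -0.0004 -1.    ] F [-0.469   1.8776  0.9904] w 0.005417288051968236
scene knob [ -0.5442   2.8132 212.2   ] 0.59
scene stem [  4.0639   6.5555 170.9   ] 0.92
scene gate [ -3.5929  -5.1314 102.1   ] 0.59
top gate [  2.9066   1.1453 103.2   ] 0.93
```

>>> {"api": "drive_tool", "payload": {"slide": [[0,0.15,0],[0,0.15,0],[0,0.15,0],[0,0.15,0],[0,0.1,0],[0,0.08,0],[0,0,0]], "turn": [[0,0,0],[0,0,0],[0,0,0],[0,0,0],[0,0,0],[0,0,0],[0,0,0]], "claw": [1,1,1,1,1,1,1]}}

```text
t: 9.02
position: [0.5674, -0.0287, 0.1787]
orientation: [[0.949, 0.314, -0.001], [0.314, -0.949, 0.0], [-0.001, -0.0, -1.0]]
ft_force: [0.9, 0.9, -1.5]
width: 0.006
grasp_force: 0.7
```

```bash
python3 -c "
from h import *
rep()"
```

```text
t 9.03 tcp uv [  0.9568  -4.7456 178.6933] yaw 18.29948367927167 z [-0.0008  0.0001 -1.    ] F [ 1.1103  0.529  -1.4679] w 0.006416615026244348
scene knob [ -3.034 -41.022 205.5  ] 0.85
scene stem [  1.9711 -31.302  168.8   ] 0.59
scene gate [ -3.4725  -2.538  101.8   ] 0.96
top gate [  5.6614  -0.3978 101.8   ] 0.62
```

>>> {"api": "drive_tool", "payload": {"slide": [[0,-0.4,0],[0,0,-0.8],[0,0,-0.8],[-0.5,0.3,0],[-0.4,0.4,0],[-0.25,0.33,0],[0,0,0]], "turn": [[0,0,0],[0,0,0],[0,0,0],[0,0,0],[0,0,0],[0,0,0],[0,0,0]], "claw": [1,1,1,1,1,1,1]}}

```text
t: 10.3
position: [0.5135, -0.0861, 0.2755]
orientation: [[0.95, 0.313, 0.001], [0.313, -0.95, -0.0], [0.0, 0.0, -1.0]]
ft_force: [-0.3, 0.4, 0.1]
width: 0.007
grasp_force: 0.0
```

```bash
python3 -c "
from h import *
rep()
save('scene','pics/s3.png',(180,150,300,270),5)"
```

```text
t 10.3 tcp uv [-68.209  -42.2851 275.4701] yaw 18.22851876788416 z [ 0.0005 -0.0003 -1.    ] F [-0.1297  0.4649  0.1091] w 0.007256773767175099
scene knob [ -2.5892 -41.9064 208.6   ] 0.66
scene stem [  2.2201 -29.5938 166.    ] 0.61
scene gate [-2.6816 -2.6943 98.5   ] 0.89
top knob [  1.1308 -37.0277 202.5   ] 0.68
top stem [  2.4473 -32.0914 166.7   ] 0.77
top gate [  0.9479   0.3185 103.1   ] 0.6
```

View pics/s3.png

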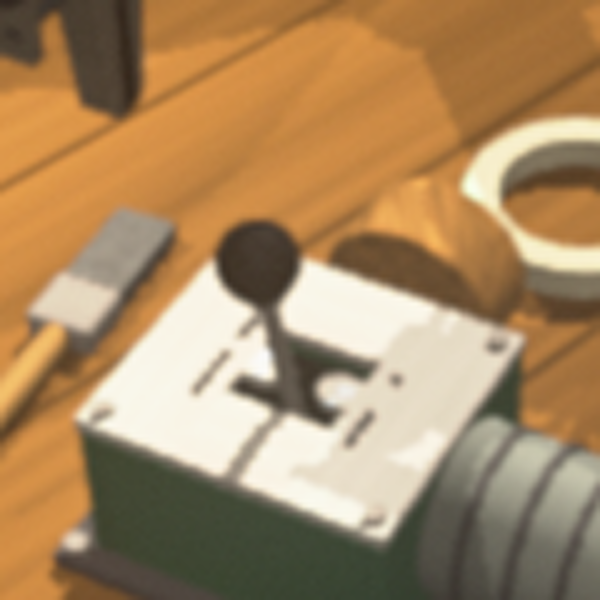

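The lever now leans into the right channel, still mid fore-aft, with the stem at the right end of the passage (290,405). I'll lower the fingers on its near side and push forward.

>>> {"api": "drive_tool", "payload": {"slide": [[0,0,0.8],[0,0,0.8],[0.35,0,0],[0.2,0,0],[0.2,0,0],[0.2,0,0],[0.2,0,0],[0,0,0]], "turn": [[0,0,0],[0,0,0],[0,0,0],[0,0,0],[0,0,0],[0,0,0],[0,0,0],[0,0,0]], "claw": [1,1,1,1,1,1,1,1]}}

```text
t: 11.75
position: [0.5803, -0.0642, 0.1794]
orientation: [[0.949, 0.315, 0.001], [0.315, -0.949, -0.0], [0.001, 0.0, -1.0]]
ft_force: [-0.3, -0.2, 0.0]
width: -0.001
grasp_force: 0.4
```

```bash
python3 -c "
from h import *
rep()"
```

```text
t 11.75 tcp uv [  2.0811 -42.4891 179.3895] yaw 18.351438128904462 z [ 0.0008 -0.0001 -1.    ] F [-0.3709 -0.0742  0.0099] w -0.0008336440750536015
scene knob [ 33.3021 -41.6637 202.4   ] 0.53
scene stem [ 23.6861 -27.1083 164.2   ] 0.9
scene gate [ -4.0385  -3.9307 101.6   ] 0.56
top knob [ 28.3173 -33.1689 165.7   ] 0.69
top stem [ 24.4583 -32.7353 166.1   ] 0.56
top gate [  1.6148  -0.85   105.5   ] 0.85
```

>>> {"api": "drive_tool", "payload": {"slide": [[0.15,0,0],[0.15,0,0],[0.08,0,0],[0,0,0]], "turn": [[0,0,0],[0,0,0],[0,0,0],[0,0,0]], "claw": [1,1,1,1]}}

```text
t: 12.65
position: [0.6004, -0.0574, 0.1779]
orientation: [[0.949, 0.314, -0.003], [0.314, -0.949, 0.0], [-0.003, -0.001, -1.0]]
ft_force: [-2.9, -1.2, -2.2]
width: 0.004
grasp_force: 1.4
```

>>> {"api": "drive_tool", "payload": {"slide": [[0.04,0,0],[0,0,0]], "turn": [[0,0,0],[0,0,0]], "claw": [1,1]}}

```text
t: 12.9
position: [0.6029, -0.0562, 0.1786]
orientation: [[0.949, 0.314, -0.002], [0.314, -0.949, 0.0], [-0.001, -0.001, -1.0]]
ft_force: [-3.5, -1.3, -2.6]
width: 0.003
grasp_force: 1.9
```

```bash
python3 -c "
from h import *
rep()"
```

```text
t 12.9 tcp uv [ 26.0652 -42.0025 178.6305] yaw 18.327830444460073 z [-0.0015  0.0004 -1.    ] F [-3.6769 -0.1191 -2.6162] w 0.0033443186785907927
scene knob [ 51.7711 -42.1895 195.    ] 0.77
scene stem [ 44.0951 -32.278  159.2   ] 0.77
scene gate [-193.579    46.8519   -0.7   ] 0.74
top gate [  1.5243  -2.716  105.4   ] 0.74
```

>>> {"api": "drive_tool", "payload": {"slide": [[0.03,0,0],[0,0,0]], "turn": [[0,0,0],[0,0,0]], "claw": [1,1]}}

```text
t: 13.55
position: [0.6054, -0.0557, 0.1794]
orientation: [[0.949, 0.314, 0.001], [0.314, -0.949, 0.0], [0.001, 0.0, -1.0]]
ft_force: [-3.6, -0.8, -2.6]
width: 0.005
grasp_force: 1.7
```

>>> {"api": "drive_tool", "payload": {"slide": [[0.03,0,0],[0,0,0]], "turn": [[0,0,0],[0,0,0]], "claw": [1,1]}}

```text
t: 13.8
position: [0.6067, -0.0553, 0.1791]
orientation: [[0.949, 0.314, -0.0], [0.314, -0.949, 0.0], [-0.0, -0.0, -1.0]]
ft_force: [-5.1, -0.8, -3.3]
width: 0.005
grasp_force: 2.3
```

>>> {"api": "drive_tool", "payload": {"slide": [[0.03,0,0],[0,0,0]], "turn": [[0,0,0],[0,0,0]], "claw": [1,1]}}

```text
t: 14.05
position: [0.608, -0.0547, 0.1788]
orientation: [[0.949, 0.314, -0.002], [0.314, -0.949, 0.0], [-0.002, -0.001, -1.0]]
ft_force: [-5.6, -0.9, -4.0]
width: 0.004
grasp_force: 2.8
```

```bash
python3 -c "
from h import *
rep()
save('scene','pics/s4.png',(180,150,300,270),5)"
```

```text
t 14.05 tcp uv [ 31.3018 -42.1575 178.7871] yaw 18.323445899465565 z [-0.0017  0.0001 -1.    ] F [-5.6084  0.9498 -3.9711] w 0.004121927610544743
scene knob [ 58.1943 -43.7871 194.5   ] 0.61
scene stem [ 131.9397 -191.8298   -3.7   ] 0.7
scene gate [ -1.4122  -4.5886 101.    ] 0.69
top knob [ 19.4557 -16.651  100.1   ] 0.66
top gate [  2.1441   2.6614 104.7   ] 0.76
```

View pics/s4.png

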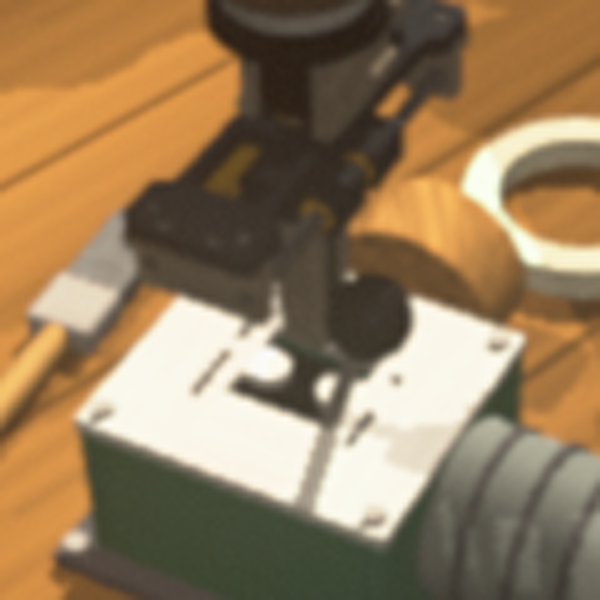

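>>> {"api": "drive_tool", "payload": {"slide": [[0.03,0,0],[0,0,0]], "turn": [[0,0,0],[0,0,0]], "claw": [1,1]}}

```text
t: 14.75
position: [0.6092, -0.0542, 0.1785]
orientation: [[0.949, 0.314, -0.003], [0.314, -0.949, 0.0], [-0.003, -0.001, -1.0]]
ft_force: [-6.4, -1.6, -3.4]
width: 0.006
grasp_force: 3.5
```

>>> {"api": "drive_tool", "payload": {"slide": [[0.04,0,0],[0,0,0],[0,0,0]], "turn": [[0,0,0],[0,0,0],[0,0,0]], "claw": [1,1,1]}}

```text
t: 15.12
position: [0.6108, -0.0535, 0.1781]
orientation: [[0.949, 0.314, -0.005], [0.314, -0.949, 0.0], [-0.004, -0.002, -1.0]]
ft_force: [-8.9, -1.6, -3.8]
width: 0.006
grasp_force: 4.1
```

```bash
python3 -c "
from h import *
rep()"
```

```text
t 15.12 tcp uv [ 34.3778 -41.9416 178.0647] yaw 18.32104601451987 z [-0.0046  0.0001 -1.    ] F [-8.9167  1.2726 -3.7593] w 0.005569910217956378
scene knob [ -3.7297  -0.7677 103.8   ] 0.7
scene stem [ 48.7353 -28.7569 157.2   ] 0.55
scene gate [ -1.2268  -2.7541 101.4   ] 0.89
top knob [ 26.3928 273.7581   0.2   ] 0.69
top stem [ 23.5766 274.4787  -1.3   ] 0.49
top gate [  0.2542  -0.5054 100.6   ] 0.7
```

The force has risen steadily since TCP u≈29, where the ball would be at about 58 mm, the end stop. I'll back off and check.

>>> {"api": "drive_tool", "payload": {"slide": [[-0.3,0,0],[-0.5,0,0],[-0.3,0,-0.6],[-0.3,0,-0.8],[-0.8,0,0],[-0.8,0,0],[0,0,0]], "turn": [[0,0,0],[0,0,0],[0,0,0],[0,0,0],[0,0,0],[0,0,0],[0,0,0]], "claw": [1,1,1,1,1,1,1]}}

```text
t: 16.4
position: [0.4416, -0.1109, 0.2649]
orientation: [[0.95, 0.312, 0.006], [0.312, -0.95, -0.002], [0.005, 0.004, -1.0]]
ft_force: [1.7, 1.0, 0.6]
width: 0.007
grasp_force: 0.0
```

```bash
python3 -c "
from h import *
rep()
save('scene','pics/s5.png',(180,150,300,270),5)
save('top','pics/t5.png',(240,140,360,260),5)"
```

```text
t 16.4 tcp uv [-144.2623  -43.3113  264.9192] yaw 18.18918655787248 z [ 0.0057 -0.0022 -1.    ] F [1.8865 0.4398 0.603 ] w 0.006749937107853174
scene knob [ 55.4321 -39.0818 198.2   ] 0.67
scene stem [ 44.3739 -29.8423 160.    ] 0.67
scene gate [ -2.1814  -0.2265 101.2   ] 0.71
top knob [ 57.8019 -38.2856 197.7   ] 0.51
top stem [ 46.272  -30.1541 158.5   ] 0.64
top gate [  1.9616  -0.4381 100.2   ] 0.61
```

View pics/s5.png

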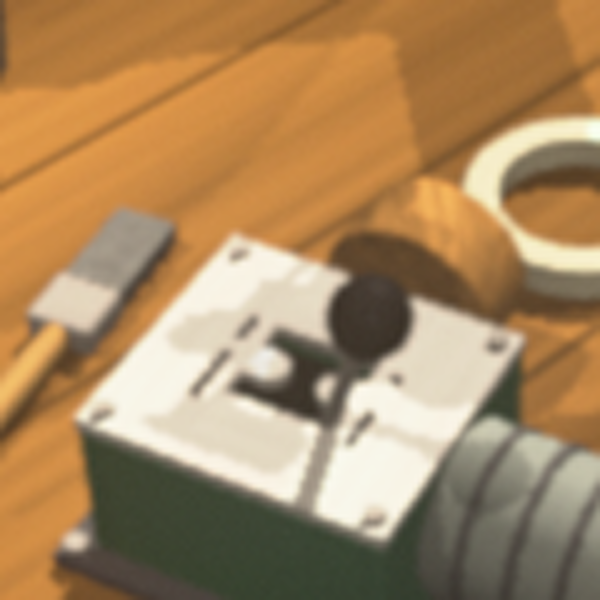

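View pics/t5.png

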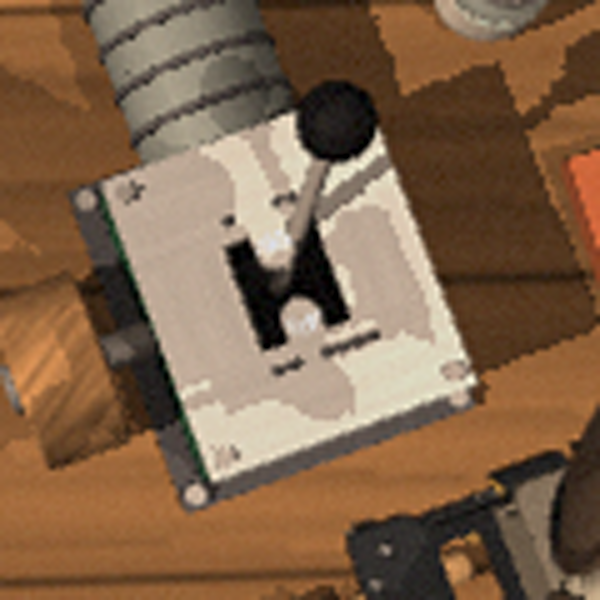

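The ball is at about (57,-39) mm in gate axes and 198 mm high, and the stem is in the far right slot (ball at (337,120) in the top crop). The lever is home and the robot is clear.

```bash
python3 -c "
from bench import *
print(hand_in())"
```

```text
the job is handed in; nothing more can be done
None
```

The polisher is in third gear: I pushed the lever to the middle, across, and forward to its stop in the far right slot. The last pictures show it there with the arm clear, and I have handed the job in at about 16.5 s (push force under 10 N).

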